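# Charge the dry-goods dispenser and hold its gate open at the mark

### The job

Get a portion out of the dry-goods dispenser: first press its treadle all the way down to the stop and let it spring fully back up, then pull the gate out by its upright wooden grip, against the spring, until the gate's tongue lines up with the pointer on the rail beside it, and hold it there. Finish while still holding the gate open at the pointer; do not let go. Leave the pointer where it is set, and do not knock over or push about the cup under the spout, the lidded tin or the salt cellar.

Things in the scene. Friction and masses are not known exactly. Their poses are not given: they have to be found in the camera images.
- dispenser: fixed dispenser: steel foot plate, brass housing (75 mm wide, front 57 mm ahead of the origin) and round hopper (96 mm across, top at z 250 mm). Origin on the worktop below the hopper's axis; x points from front to back, y to the robot's left, z up. Wall cabinets hang 0.65 m above the worktop behind about x = 0.57: keep the wrist low there. Taller ware stands to the left; in front it is open.
- gate (a joint): how far the spring gate is pulled out, m: 0 shut, 0.075 fully out; it slides along the dispenser's -x. A spring pulls it shut with about 4 N at 0, rising by 1 N each 10 mm; it snaps shut when let go.
- gate_grip (a point): centre of the gate's upright wooden grip, a post 24 x 24 mm and 52 mm high with sides along the dispenser's x and y; its top lies 26 mm above this point, and the steel gate bar (34 mm wide, 8 mm thick) carries it 26 mm below this point. Moves with the gate. With the gate shut it lies at (-145, 0, 125) mm in the dispenser's frame, 100 mm clear of the hopper.
- gate_tongue (a point): tip of the gate's tongue, a 6 mm wide steel finger that sticks out of the gate bar to the dispenser's +y beside the foot of the grip, 34 mm to +y and 26 mm below gate_grip, at the same x (dispenser frame). Moves with the gate.
- pointer_tip (a point): tip of the pointer, a 5 mm wide brass finger on a small collar (14 mm long along the rail, 16 mm wide, top 103 mm above the worktop) on the steel rail beside the gate (rail at +50 mm dispenser y); it points to -y, at the gate. The gate is at the mark when gate_tongue and pointer_tip have the same x in the dispenser's frame, 25 to 55 mm out from shut, different each time. The collar is stiff but can be shoved by some 15 N.
- treadle (a joint): angle of the treadle, rad: 0 up (rest), 0.35 down at its stop. It springs back up by itself; about 7 N on the pad brings it to the stop.
- treadle_pad (a point): centre of the upper face of the treadle's brass pad, 50 x 46 mm, 8 mm thick, level at rest at (-115, -140, 66) mm in the dispenser's frame. The treadle hinges about the dispenser's y axis direction, 110 mm behind the pad and 60 mm above the worktop; at its stop the pad centre has sunk by 38 mm and tilted by 20 degrees.
- cup: small white china cup, 64 mm across, 52 mm high, standing loose on the foot plate under the spout; origin at the centre of its underside. To be left alone.
- tin: small brass tin with a lid, 62 mm across, 70 mm high, loose on the worktop to the right of the dispenser; origin at the centre of its underside. To be left alone.
- cellar: white salt cellar (round open dish), 68 mm across, 34 mm high, loose on the worktop in front of the dispenser on the left; origin at the centre of its underside. To be left alone.

How it is judged:
By the outcome, as a careful person would: the job done as asked, in the order asked, and still so for the second after the job is handed in, while the arm keeps its last pose, push and grip.
It also fails if it takes over 48 s, if anything falls off the work surface, if the arm or the gripper's body presses on something with over 40 N, if the wrist force passes 120 N, or if a joint passes its speed limit or range.

### The arm

A 6-joint arm with a two-finger parallel gripper is mounted at the origin on a cart in front of the work surface, level with it; the furniture and walls round the work are solid. World frame = base frame: x ahead of the robot, y to its left, z up, the work surface at z = 0. Lengths are in m, angles in degrees, forces in N, time in s.
With the tool pointing down it reaches from about 0.375 to 0.9 m from the base axis. Payload 3.1 kg.
Tool frame: the origin (TCP) lies at the very end of the fingers, on their centre line; the grasp point (between the pads) lies 19 mm behind it (bot.tcp_to_grasp is the distance from the TCP to the grasp point, in m); z points along the fingers, y is the direction in which the jaws open and shut (so a half turn about z gives the same grasp; the last joint's range is limited). The gripper opens to 87 mm and grips with 3 to 60 N. Pads are 19 mm wide; open, the fingers measure 117 mm over their backs; the gripper's body (75 mm by 190 mm) begins 51 mm behind the grasp point.
Start: joints at [66.033, 30.224, 82.088, -0, 67.689, -10.227], TCP at [0.148, 0.607, 0.223] pointing down, gripper open.
Joint ranges: [-176.69, 176.69], [-43.24, 126.21], [12.49, 139.97], [-82, 262], [0, 151.66], [-163.58, 163.58]. Speed limits (degrees/s): [159.86, 159.86, 180, 180, 180, 180].

### API

Orientations are given as a 3x3 rotation matrix whose columns are the frame's x, y, z axes.
In Python, from rig import telemetry, eyes, order, bot gives the robot as it stands. The module is installed in compiled form; this text tells all that it offers.
- The arm moves only by the tool servo_tool, never from a script. Its argument "targets" is a list of rows, each a list of 2 entries, a list of its own where there are three numbers: the shift along the tool's x, y, z in m, then the turn, a rotation vector about the tool's x, y, z in rad. In form: [[[tx, ty, tz], [wx, wy, wz]], ...]. A call has 1 to 12 rows; each row is the pose to reach, as a shift and turn from the pose commanded when the call began, along the tool's axes at that moment; what a row does not reach only later rows make up. A row lasts 1/8 s, in which the tool goes at most 62.5 mm and 10.7 degrees, less where a joint would pass 70% of its speed; a pose out of reach is approached as far as the arm can. A call with a gripper value outside its range is refused whole. "gripper" is the finger opening in m, from 0 to 0.087, set as the call begins (left out, the last holds). The fingers move at their own pace and stop on an object; the grip force is fixed at half the most. Time passes only in rows, so rows that repeat a pose let the fingers close. It gives the time, the measured TCP pose, the force and the opening at its end, in the units of the state.
- telemetry.read_state(): the state, without advancing time (a new reading comes with each control period).
- eyes.capture(name): name is "scene" or "top" or "wrist"; returns a dict with "pixels" (480x640x3 uint8, blue, green, red), "intrinsics" (3x3 intrinsics, pixels), "extrinsics" (4x4, takes a point from camera to world coordinates); the wrist camera has in their place "T_tool_cam" (4x4, takes a point from camera to tool coordinates, whose origin is the TCP and whose axes are the flange's). Camera axes: x right, y down, z forward; pixel columns grow to the right and rows downward; lengths in m; the calibration is good to about 2 mm. The wrist camera is an equidistant fisheye: a pixel r from the principal point sees the ray r / f radians off the axis. A picture is of the moment at which its call begins: read the wrist's pose just before it. There is no depth.
- order.hand_in(): hands the job in, once; it reports no verdict.
The state is a dict: "time_s": time; "joint_positions": joint angles; "qvel": joint speeds; "tau": joint torques, N m; "position": TCP position; "tcp_rot": TCP orientation; "force": force on the tool from outside, world axes, zero at the start; "moment": the same for the moment, N m; "opening": opening from 0.0 (shut) to 1.0 (fully open).
Only numpy, scipy, OpenCV 4.12 (cv2) and the standard library are available. Lean on these libraries where they do the work, as an engineer would, in place of code of your own. Each camera call takes 0.05 s, during which the arm holds its last target. There are 200 camera calls.

## Working session

There is one attempt and no reset: what is moved stays moved. The work goes in short steps, Python scripts to look and compute and a tool call to move; the robot and the scene stay as the last step left them, time stands still between calls to the robot, and variables do not carry over. Pictures are saved under pics/ and viewed, about 8 in all and at most 12, crops included, and the job is handed in when it is done.

Besides the shell and the picture viewer there is one more tool, called as a command line: name --argument value ..., lists and objects as JSON in quotes. servo_tool: Moves the arm, as the interface text tells. Its arguments: {"type":"object","properties":{"targets":{"type":"array","items":{"type":"array"}},"gripper":{"type":"number"}},"required":["targets"]}

```bash
mkdir -p pics; python3 - <<'E'
from rig import telemetry, eyes
import cv2,numpy as np,json
s=telemetry.read_state();print({k:np.round(v,3).tolist() for k,v in s.items()})
for n in("scene","top","wrist"):
    c=eyes.capture(n);cv2.imwrite(f"pics/{n}0.png",c["pixels"])
    print(n,[(k,np.round(v,4).tolist()) for k,v in c.items() if k!="pixels"])
E
```

```text
{'time_s': 0.0, 'joint_positions': [66.036, 30.279, 82.158, -0.001, 67.688, -10.227], 'qvel': [-0.003, 0.044, -0.115, 0.119, -0.004, -0.114], 'tau': [-0.001, -44.004, -17.659, 0.063, 0.058, -0.0], 'position': [0.148, 0.606, 0.222], 'tcp_rot': [[-0.971, 0.237, -0.001], [0.237, 0.971, -0.002], [0.0, -0.002, -1.0]], 'force': [-0.582, 0.247, 0.024], 'moment': [0.021, -0.04, -0.018], 'opening': 1.002}
scene [('intrinsics', [[621.2778, 0.0, 325.1973], [0.0, 621.2778, 240.9187], [0.0, 0.0, 1.0]]), ('extrinsics', [[0.5667, -0.3809, 0.7305, -0.3529], [-0.8235, -0.2887, 0.4883, -0.8165], [0.0249, -0.8784, -0.4773, 0.7324], [0.0, 0.0, 0.0, 1.0]])]
top [('intrinsics', [[540.4371, 0.0, 315.8415], [0.0, 540.4371, 231.7322], [0.0, 0.0, 1.0]]), ('extrinsics', [[-0.0663, -0.9729, 0.2214, 0.3734], [-0.9978, 0.0641, -0.0169, -0.1509], [0.0022, -0.222, -0.975, 1.1561], [0.0, 0.0, 0.0, 1.0]])]
wrist [('intrinsics', [[371.6483, 0.0, 317.0826], [0.0, 371.6483, 244.7159], [0.0, 0.0, 1.0]]), ('T_tool_cam', [[-0.0005, -0.9701, -0.2427, 0.0665], [1.0, -0.0008, 0.001, 0.0001], [-0.0011, -0.2427, 0.9701, -0.1623], [0.0, 0.0, 0.0, 1.0]])]
```

View pics/scene0.png

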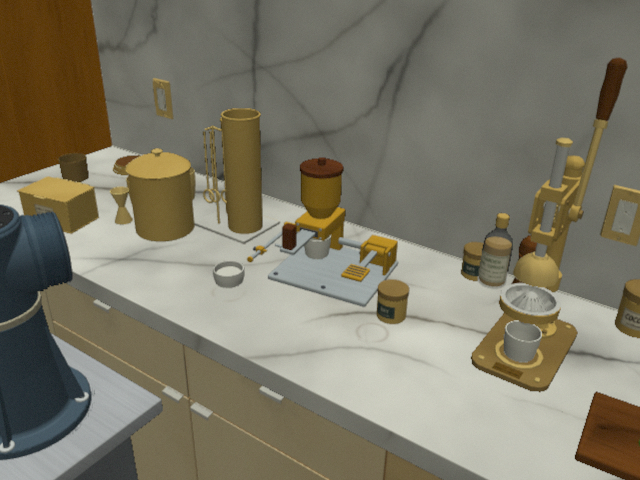

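View pics/top0.png

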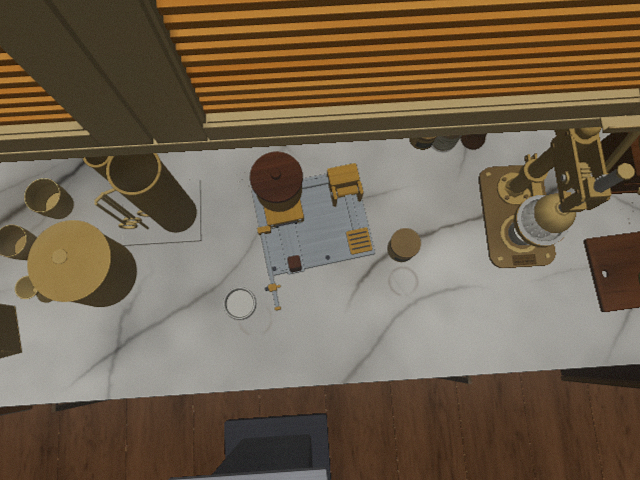

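The scene view shows the hopper at (321,190), the grip at (289,235), the pad at (355,272), the tin at (392,300) and the cellar at (229,273). In the top view the grip is at (294,263), the pad at (359,241) and the pointer collar at about (273,289). I'll enlarge both.

```bash
python3 - <<'E'
import cv2,numpy as np
a=cv2.imread("pics/scene0.png")[205:315,235:415];b=cv2.imread("pics/top0.png")[190:320,220:430]
a=cv2.resize(a,(720,440)[:2],interpolation=cv2.INTER_CUBIC);b=cv2.resize(b,None,fx=3.4,fy=3.4,interpolation=cv2.INTER_CUBIC)
cv2.imwrite("pics/cs.png",a);cv2.imwrite("pics/ct.png",b)
E
```

```text
(no output)
```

View pics/cs.png

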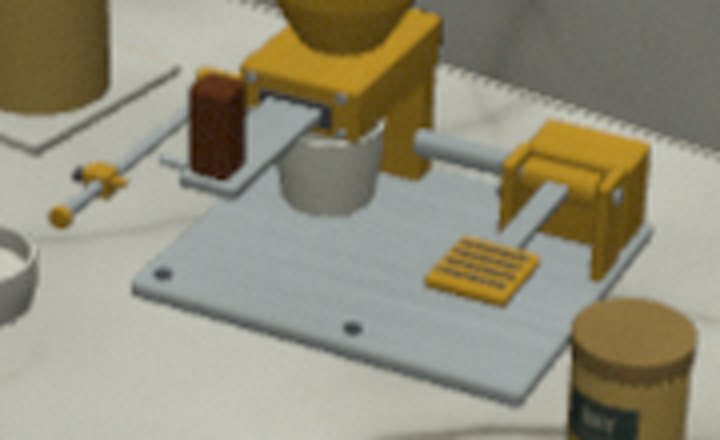

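View pics/ct.png

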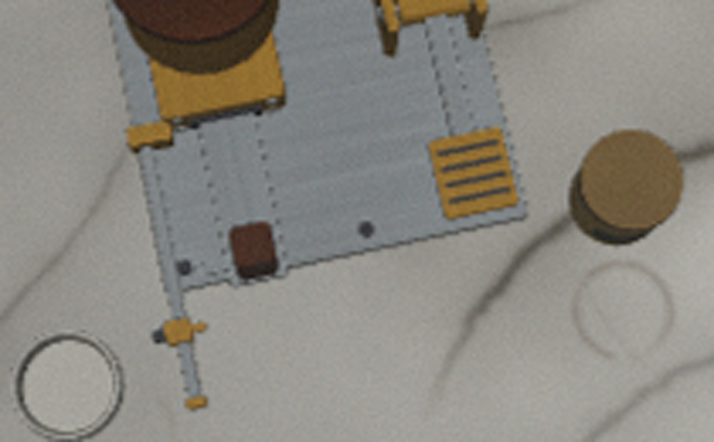

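```bash
cat > h.py <<'E'
import numpy as np
K={'s':np.array([[621.2778,0,325.1973],[0,621.2778,240.9187],[0,0,1]]),'t':np.array([[540.4371,0,315.8415],[0,540.4371,231.7322],[0,0,1]])}
T={'s':np.array([[0.5667,-0.3809,0.7305,-0.3529],[-0.8235,-0.2887,0.4883,-0.8165],[0.0249,-0.8784,-0.4773,0.7324]]),
't':np.array([[-0.0663,-0.9729,0.2214,0.3734],[-0.9978,0.0641,-0.0169,-0.1509],[0.0022,-0.222,-0.975,1.1561]])}
def ray(c,p):
    d=T[c][:,:3]@np.linalg.inv(K[c])@[p[0],p[1],1]; return T[c][:,3],d/np.linalg.norm(d)
def tri(*rays):
    A=[np.eye(3)-np.outer(d,d) for o,d in rays]
    p=np.linalg.solve(sum(A),sum(a@o for a,(o,d) in zip(A,rays)))
    return p,[np.linalg.norm(a@(p-o)) for a,(o,d) in zip(A,rays)]
def plane(c,p,z):
    o,d=ray(c,p);return o+d*(z-o[2])/d[2]
E
python3 - <<'E'
from h import *
S=lambda x,y:(235+(x+.5)/4-.5,205+(y+.5)/4-.5)
P=lambda x,y:(220+(x+.5)/3.4-.5,190+(y+.5)/3.4-.5)
for n,s,t in[("griptop",(218,86),(252,242)),("pad",(484,269),(473,172)),("ptr",(125,184),(205,327)),("tin top",(634,338),(631,181)),("padleftfront",(428,278),(445,217)),("padrightback",(540,258),(500,128)),("railend",(62,215),(197,402))]:
    p,e=tri(ray('s',S(*s)),ray('t',P(*t)));print(n,p.round(4),np.round(e,4))
print("rail/edges on z=.095", plane('t',P(178,331),.095),plane('t',P(197,402),.095),plane('t',P(146,150),.095))
print("platefront",plane('t',P(190,290),.01),plane('t',P(526,215),.01))
print("hopper",plane('t',(276,175),.25),"cellar",plane('t',P(70,386),.034))
E
```

```text
griptop [ 0.549  -0.1232  0.148 ] [0.0003 0.0003]
pad [ 0.5983 -0.2578  0.0631] [0.0008 0.0008]
ptr [ 0.5101 -0.092   0.0971] [0.0004 0.0004]
tin top [ 0.5862 -0.353   0.0638] [0.0008 0.0008]
padleftfront [ 0.5721 -0.2392  0.0635] [0.0016 0.0016]
padrightback [ 0.6242 -0.2763  0.064 ] [0.0005 0.0005]
railend [ 0.4676 -0.0853  0.0959] [0.0007 0.0007]
rail/edges on z=.095 [ 0.50874865 -0.07582833  0.095     ] [ 0.46724091 -0.08473299  0.095     ] [ 0.61721623 -0.06212272  0.095     ]
platefront [ 0.54488007 -0.07858153  0.01      ] [ 0.57867972 -0.29356687  0.01      ]
hopper [ 0.68602982 -0.10337041  0.25      ] cellar [ 0.48739151 -0.00440255  0.034     ]
```

The geometry agrees. Yaw is about 8.6°, grip top (0.549, -0.123), and pad (0.598, -0.258). The pointer is about 34 mm out from shut, and heights read about 3 mm low against the text. I'll move over to the treadle with the fingers closed.

servo_tool --targets '[[[-0.379, -0.408, 0], [0, 0, -0.389]], [[-0.379, -0.408, 0], [0, 0, -0.389]], [[-0.379, -0.408, 0], [0, 0, -0.389]], [[-0.379, -0.408, 0], [0, 0, -0.389]], [[-0.379, -0.408, 0], [0, 0, -0.389]], [[-0.379, -0.408, 0], [0, 0, -0.389]], [[-0.379, -0.408, 0], [0, 0, -0.389]], [[-0.379, -0.408, 0], [0, 0, -0.389]], [[-0.379, -0.408, 0], [0, 0, -0.389]], [[-0.585, -0.746, 0.0], [0, 0, -0.389]], [[-0.585, -0.746, 0.0], [0, 0, -0.389]], [[-0.585, -0.746, 0.0], [0, 0, -0.389]]]' --gripper 0

```text
time_s: 1.65
position: [0.4767, -0.06, 0.2225]
tcp_rot: [[-0.989, -0.148, 0.0], [-0.148, 0.989, 0.0], [-0.0, 0.0, -1.0]]
force: [0.9, 0.1, 0.2]
opening: 0.002
```

servo_tool --targets '[[[-0.038, -0.205, 0.02], [0, 0, 0]], [[-0.038, -0.205, 0.02], [0, 0, 0]], [[-0.038, -0.205, 0.02], [0, 0, 0]], [[-0.038, -0.205, 0.02], [0, 0, 0]], [[-0.089, -0.213, 0.13], [0, 0, 0]], [[-0.089, -0.213, 0.13], [0, 0, 0]], [[-0.089, -0.213, 0.13], [0, 0, 0]], [[-0.089, -0.213, 0.13], [0, 0, 0]]]'

```text
time_s: 2.65
position: [0.596, -0.2549, 0.0937]
tcp_rot: [[-0.989, -0.15, 0.0], [-0.15, 0.989, -0.0], [-0.0, -0.0, -1.0]]
force: [1.5, 0.6, 0.2]
opening: 0.004
```

```bash
python3 - <<'E'
from rig import telemetry, eyes
import cv2,numpy as np
s=telemetry.read_state();print(s["position"],s["force"])
a=eyes.capture("scene")["pixels"][205:315,235:415];w=eyes.capture("wrist")["pixels"]
a=cv2.resize(a,None,fx=3.5,fy=3.5,interpolation=cv2.INTER_CUBIC)
cv2.imwrite("pics/p1.png",np.vstack([cv2.resize(a,(480,293)),cv2.resize(w[100:400],(480,225))]))
E
```

```text
[ 0.5959944  -0.25486252  0.09366495] [1.47058644 0.56540531 0.22606834]
```

View pics/p1.png

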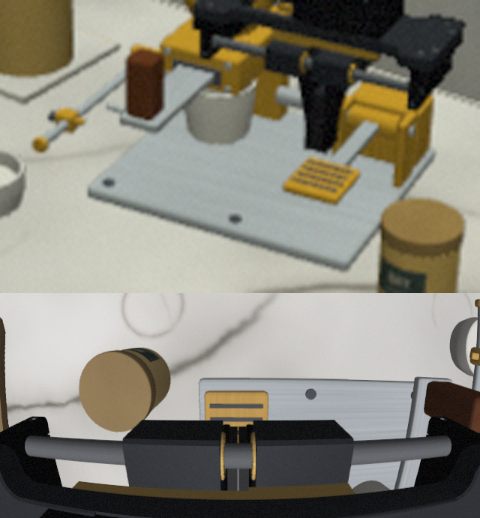

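The closed fingers are centred over the pad, and the body clears the grip, tin and treadle housing. Pressing in stages.

servo_tool --targets '[[[0, 0, 0.015], [0, 0, 0]], [[0, 0, 0.03], [0, 0, 0]], [[0, 0, 0.042], [0, 0, 0]], [[0, 0, 0.052], [0, 0, 0]], [[0, 0, 0.058], [0, 0, 0]], [[0, 0, 0.058], [0, 0, 0]]]'

```text
time_s: 3.5
position: [0.5976, -0.2558, 0.0348]
tcp_rot: [[-0.989, -0.148, 0.003], [-0.148, 0.989, -0.001], [-0.003, -0.001, -1.0]]
force: [0.6, 0.5, 6.7]
opening: 0.007
```

servo_tool --targets '[[[0, 0, 0.003], [0, 0, 0]], [[0, 0, 0.005], [0, 0, 0]], [[0, 0, 0.005], [0, 0, 0]]]'

```text
time_s: 3.88
position: [0.5981, -0.2558, 0.0305]
tcp_rot: [[-0.989, -0.148, 0.004], [-0.148, 0.989, -0.001], [-0.004, -0.002, -1.0]]
force: [0.9, 1.2, 7.9]
opening: 0.004
```

servo_tool --targets '[[[0, 0, 0.002], [0, 0, 0]], [[0, 0, 0.004], [0, 0, 0]], [[0, 0, 0.004], [0, 0, 0]]]'

```text
time_s: 4.25
position: [0.5985, -0.2559, 0.0293]
tcp_rot: [[-0.989, -0.148, 0.005], [-0.148, 0.989, -0.002], [-0.005, -0.003, -1.0]]
force: [-0.7, 3.1, 20.7]
opening: 0.002
```

The stop is reached: force jumped to 21 N with almost no further travel, at the predicted height. Releasing.

servo_tool --targets '[[[0, 0, -0.02], [0, 0, 0]], [[0, 0, -0.05], [0, 0, 0]], [[0, 0, -0.1], [0, 0, 0]], [[0.04, 0, -0.16], [0, 0, 0]], [[0.08, 0.05, -0.175], [0, 0, 0]], [[0.08, 0.1, -0.175], [0, 0, 0]], [[0.08, 0.135, -0.175], [0, 0, 0]], [[0.08, 0.135, -0.175], [0, 0, 0]], [[0.08, 0.135, -0.175], [0, 0, 0]]]' --gripper 0.06

```text
time_s: 5.38
position: [0.4973, -0.1343, 0.2002]
tcp_rot: [[-0.989, -0.149, -0.0], [-0.149, 0.989, -0.0], [0.0, -0.0, -1.0]]
force: [0.2, 0.7, -0.4]
opening: 0.687
```

```bash
python3 - <<'E'
from rig import telemetry, eyes
import cv2,numpy as np
s=telemetry.read_state();print(s["position"],s["tcp_rot"].round(4) if hasattr(s["tcp_rot"],'round') else s["tcp_rot"],s["force"],s["opening"])
a=eyes.capture("scene")["pixels"][205:315,235:415];c=eyes.capture("wrist");w=c["pixels"]
cv2.imwrite("pics/w2.png",w)
np.savez("w2.npz",R=s["tcp_rot"],p=s["position"],K=c["intrinsics"],T=c["T_tool_cam"])
cv2.imwrite("pics/p2.png",np.vstack([cv2.resize(a,(360,220),interpolation=cv2.INTER_CUBIC),cv2.resize(w[:,60:],(360,298))]) if 0 else np.vstack([cv2.resize(a,(580,354),interpolation=cv2.INTER_CUBIC)[:240],w[120:480,60:]]))
E
```

```text
[ 0.49727323 -0.1343016   0.20017445] [[-9.888e-01 -1.490e-01 -1.000e-04]
 [-1.490e-01  9.888e-01 -5.000e-04]
 [ 2.000e-04 -5.000e-04 -1.000e+00]] [ 0.16042205  0.70606048 -0.38351175] 0.6866149317117615
```

View pics/p2.png

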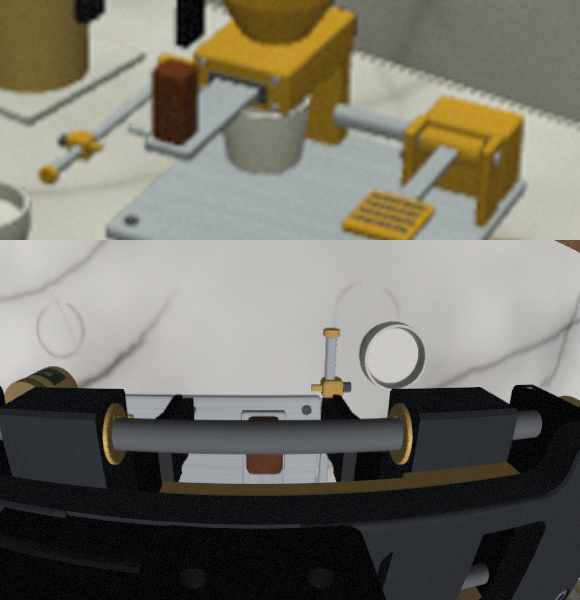

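The treadle is back up at the same image position as before, about (388,215) here. The pointer tip in the wrist view is near (373,267), and the grip column is near 325. I'll cross-check with wrist rays.

```bash
cat >> h.py <<'E'
def wray(n,px):
    f=np.load(n);K,Tc,R,p=f["K"],f["T"],f["R"],f["p"]
    u=np.array([px[0]-K[0,2],px[1]-K[1,2]]);r=np.linalg.norm(u);th=r/K[0,0]
    d=np.r_[u/r*np.sin(th),np.cos(th)]
    return p+R@Tc[:3,3],R@Tc[:3,:3]@d
def wplane(n,px,z):
    o,d=wray(n,px);return o+d*(z-o[2])/d[2]
X=np.array([.9888,.149,0]);Y=np.array([-.149,.9888,0])
E
python3 - <<'E'
from h import *
import cv2
im=cv2.imread("pics/w2.png")
h=cv2.cvtColor(im,cv2.COLOR_BGR2HSV)
# brass near collar
m=cv2.inRange(h,(12,120,120),(32,255,255))[235:290,360:420]
ys,xs=np.nonzero(m);print("brass rows per col",[(c+360,(ys[xs==c]+235).min(),(ys[xs==c]+235).max()) for c in sorted(set(xs))])
m=cv2.inRange(h,(0,90,30),(12,255,160))[280:380,280:380];ys,xs=np.nonzero(m);print("grip cols",xs.min()+280,xs.max()+280,ys.min()+280,ys.max()+280)
g=np.array([.549,-.1232,0])
for px,z in[((373,267),.099),((323,270),.099)]:
    q=wplane("w2.npz",px,z);print(px,q.round(4),"rel grip",((q-g)@X).round(4),((q-g)@Y).round(4))
for px in((307,350),(343,350)):
    q=wplane("w2.npz",px,.151);print(q.round(4),((q-g)@Y).round(4))
E
```

```text
brass rows per col [(np.int64(372), np.int64(266), np.int64(269)), (np.int64(373), np.int64(265), np.int64(270)), (np.int64(374), np.int64(265), np.int64(270)), (np.int64(375), np.int64(265), np.int64(270)), (np.int64(376), np.int64(265), np.int64(270)), (np.int64(377), np.int64(265), np.int64(270)), (np.int64(378), np.int64(265), np.int64(270)), (np.int64(379), np.int64(265), np.int64(270)), (np.int64(380), np.int64(265), np.int64(270)), (np.int64(381), np.int64(265), np.int64(271)), (np.int64(382), np.int64(266), np.int64(268)), (np.int64(383), np.int64(264), np.int64(275)), (np.int64(384), np.int64(262), np.int64(276)), (np.int64(385), np.int64(262), np.int64(277)), (np.int64(386), np.int64(261), np.int64(277)), (np.int64(387), np.int64(261), np.int64(277)), (np.int64(388), np.int64(261), np.int64(277)), (np.int64(389), np.int64(261), np.int64(277)), (np.int64(390), np.int64(261), np.int64(277)), (np.int64(391), np.int64(261), np.int64(276)), (np.int64(392), np.int64(261), np.int64(276)), (np.int64(393), np.int64(261), np.int64(274)), (np.int64(394), np.int64(261), np.int64(273)), (np.int64(395), np.int64(261), np.int64(273)), (np.int64(396), np.int64(261), np.int64(273)), (np.int64(397), np.int64(261), np.int64(273)), (np.int64(398), np.int64(261), np.int64(274)), (np.int64(399), np.int64(261), np.int64(274)), (np.int64(400), np.int64(261), np.int64(274)), (np.int64(401), np.int64(261), np.int64(274)), (np.int64(402), np.int64(262), np.int64(271))]
grip cols 307 363 297 375
(373, 267) [ 0.5076 -0.0899  0.099 ] rel grip -0.0359 0.0391
(323, 270) [ 0.5154 -0.1266  0.099 ] rel grip -0.0337 0.0016
[ 0.5548 -0.1318  0.151 ] -0.0094
[ 0.5514 -0.1086  0.151 ] 0.014
```

servo_tool --targets '[[[-0.053, 0.005, 0], [0, 0, 0]], [[-0.053, 0.005, 0], [0, 0, 0]], [[-0.053, 0.005, 0], [0, 0, 0]], [[-0.053, 0.005, 0.03], [0, 0, 0]], [[-0.053, 0.005, 0.06], [0, 0, 0]], [[-0.053, 0.005, 0.08], [0, 0, 0]], [[-0.053, 0.005, 0.089], [0, 0, 0]], [[-0.053, 0.005, 0.089], [0, 0, 0]]]'

```text
time_s: 6.48
position: [0.5478, -0.1212, 0.1112]
tcp_rot: [[-0.989, -0.148, -0.001], [-0.148, 0.989, 0.0], [0.001, 0.001, -1.0]]
force: [-0.4, -0.3, 0.1]
opening: 0.691
```

servo_tool --targets '[[[0, 0, 0], [0, 0, 0]], [[0, 0, 0], [0, 0, 0]], [[0, 0, 0], [0, 0, 0]], [[0, 0, 0], [0, 0, 0]], [[0, 0, 0], [0, 0, 0]], [[0, 0, 0], [0, 0, 0]]]' --gripper 0.0

```text
time_s: 7.22
position: [0.5489, -0.1224, 0.1118]
tcp_rot: [[-0.989, -0.149, 0.001], [-0.149, 0.989, -0.002], [-0.0, -0.003, -1.0]]
force: [-0.8, -5.8, -0.7]
opening: 0.274
```

Gripped at 23.8 mm, which matches the 24 mm post. I'll pull 30 mm, short of the mark, then look.

servo_tool --targets '[[[0.004, 0, 0], [0, 0, 0]], [[0.01, 0, 0], [0, 0, 0]], [[0.016, 0, 0], [0, 0, 0]], [[0.022, 0, 0], [0, 0, 0]], [[0.027, 0, 0], [0, 0, 0]], [[0.03, 0, 0], [0, 0, 0]], [[0.03, 0, 0], [0, 0, 0]], [[0.03, 0, 0], [0, 0, 0]]]'

```text
time_s: 8.22
position: [0.5222, -0.1264, 0.1118]
tcp_rot: [[-0.989, -0.148, 0.007], [-0.148, 0.989, -0.002], [-0.006, -0.003, -1.0]]
force: [7.2, -2.2, -5.0]
opening: 0.273
```

```bash
python3 - <<'E'
from rig import telemetry, eyes
import cv2,numpy as np
s=telemetry.read_state();print(s["position"],s["force"],s["opening"])
c=eyes.capture("wrist");w=c["pixels"];a=eyes.capture("scene")["pixels"];t=eyes.capture("top")["pixels"]
for n,i in zip("wst",(w,a,t)):cv2.imwrite(f"pics/{n}3.png",i)
np.savez("w3.npz",R=s["tcp_rot"],p=s["position"],K=c["intrinsics"],T=c["T_tool_cam"])
z=lambda i,x,y,ww,hh:cv2.resize(i[y:y+hh,x:x+ww],(400,300),interpolation=cv2.INTER_CUBIC)
cv2.imwrite("pics/p3.png",np.vstack([np.hstack([z(a,240,225,80,60),z(t,240,250,80,60)]),np.hstack([z(w,320,200,120,90),z(w,160,120,320,240)])]))
E
```

```text
[ 0.52216692 -0.12643588  0.11183597] [ 7.15678588 -2.16569475 -4.98670974] 0.272672546459651
```

View pics/p3.png

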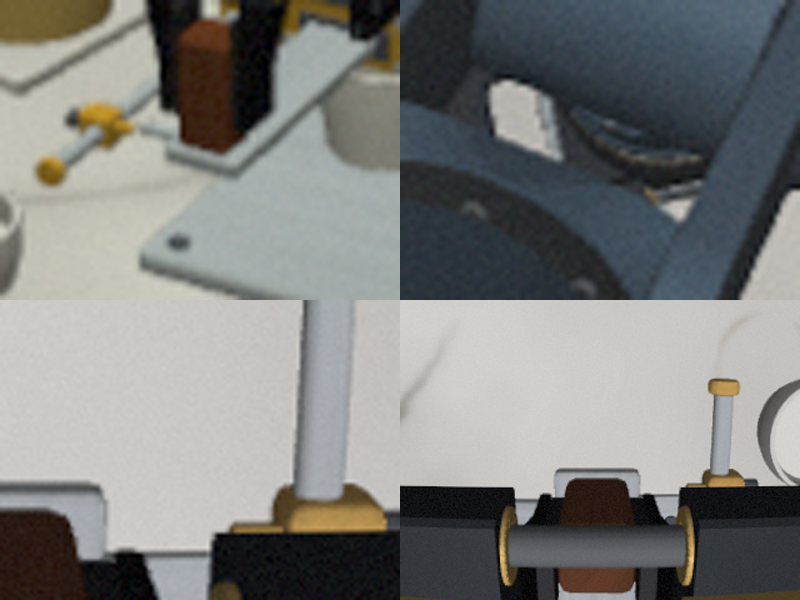

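```bash
python3 - <<'E'
from h import *
g=np.array([.5487,-.1217,0])
S=lambda x,y:(240+(x+.5)/5-.5,225+(y+.5)/5-.5)
for n,p in[("tongue end",(141,129)),("tongue mid",(160,134)),("tongue root",(178,139)),("ptr tip",(132,127)),("ptr mid",(124,126)),("grip/bar front corner L",(168,153)),("front corner R",(232,170))]:
    q=plane('s',S(*p),.099);print(n,q.round(4),"disp x",((q-g)@X*1e3).round(1),"y",((q-g)@Y*1e3).round(1))
# wrist: pointer tip centre and bar front corner
W=lambda x,y:(320+(x+.5)/3.333-.5,200+(y-300+.5)/3.333-.5)
for p in((235,528),(60,487)):
    q=wplane("w3.npz",W(*p),.099);print(q.round(4),((q-g)@X*1e3).round(1),((q-g)@Y*1e3).round(1))
E
```

```text
tongue end [ 0.5109 -0.0971  0.099 ] disp x -33.7 y 30.0
tongue mid [ 0.5123 -0.1059  0.099 ] disp x -33.6 y 21.0
tongue root [ 0.5135 -0.1145  0.099 ] disp x -33.7 y 12.4
ptr tip [ 0.51  -0.093  0.099] disp x -34.0 y 34.1
ptr mid [ 0.5086 -0.0899  0.099 ] disp x -34.9 y 37.5
grip/bar front corner L [ 0.502  -0.1184  0.099 ] disp x -45.6 y 10.2
front corner R [ 0.5068 -0.1477  0.099 ] disp x -45.3 y -19.5
[ 0.5064 -0.0914  0.099 ] -37.3 36.3
[ 0.504  -0.1186  0.099 ] -43.8 9.8
```

```bash
python3 - <<'E'
import cv2,numpy as np
z=lambda i,x,y,ww,hh,W,H:cv2.resize(i[y:y+hh,x:x+ww],(W,H),interpolation=cv2.INTER_CUBIC)
a=cv2.imread("pics/scene0.png");b=cv2.imread("pics/s3.png");w=cv2.imread("pics/w3.png")
A=np.hstack([z(a,250,232,40,30,400,300),z(b,250,232,40,30,400,300)])
B=np.hstack([z(w,300,245,100,37,800,296)])
cv2.imwrite("pics/p4.png",np.vstack([A,B]))
E
```

```text
(no output)
```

View pics/p4.png

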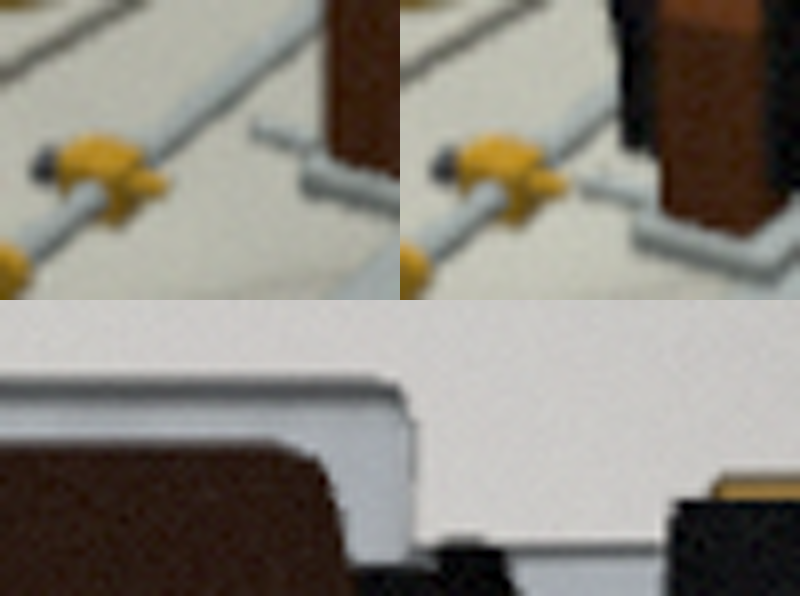

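```bash
python3 - <<'E'
from h import *
W=lambda x,y:(300+(x+.5)/8-.5,245+(y-300+.5)/8-.5)
f=np.load("w3.npz");g=f["p"]*[1,1,0]
def r(n,p,z):
    q=wplane("w3.npz",p,z);print(n,z,"x rel TCP %.1f y %.1f"%(1e3*(q-g)@X,1e3*(q-g)@Y))
for z in(.148,.151):r("grip top front edge",W(150,445),z)
for z in(.100,.103):r("bar top front edge",W(250,396),z);r("bar corner side",W(412,470),z)
for z in(.097,.100,.103):r("ptr far edge",W(760,477),z)
r("bar bottom edge",W(250,378),.095)
S=lambda x,y:(250+(x+.5)/10-.5,232+(y+.5)/10-.5)
for n,p in[("shut tongue",(258,131)),("now tongue",(187,186)),("ptr",(163,186)),("ptr2",(145,184)),("bar corner shut top",(303,168)),("bar corner now top",(236,226)),("grip foot shut",(327,155)),("tongue mid shut",(300,145))]:
    q=plane('s',S(*p),.097);print(n,"x %.1f y %.1f"%(1e3*(q-g)@X,1e3*(q-g)@Y))
E
```

```text
grip top front edge 0.148 x rel TCP -28.5 y 1.0
grip top front edge 0.151 x rel TCP -29.4 y 1.0
bar top front edge 0.1 x rel TCP -16.7 y 7.1
bar corner side 0.1 x rel TCP -12.0 y 17.1
bar top front edge 0.103 x rel TCP -17.6 y 7.0
bar corner side 0.103 x rel TCP -12.9 y 16.8
ptr far edge 0.097 x rel TCP -10.4 y 39.6
ptr far edge 0.1 x rel TCP -11.4 y 39.0
ptr far edge 0.103 x rel TCP -12.3 y 38.3
bar bottom edge 0.095 x rel TCP -16.4 y 7.3
shut tongue x 25.1 y 31.2
now tongue x -2.4 y 32.3
ptr x -4.7 y 36.6
ptr2 x -5.8 y 40.4
bar corner shut top x 15.7 y 15.0
bar corner now top x -12.0 y 15.0
grip foot shut x 23.0 y 13.3
tongue mid shut x 24.0 y 20.4
```

```bash
python3 - <<'E'
from h import *
import cv2
S=lambda x,y:(250+(x+.5)/10-.5,232+(y+.5)/10-.5)
P=lambda x,y:(220+(x+.5)/3.4-.5,190+(y+.5)/3.4-.5)
W=lambda x,y:(300+(x+.5)/8-.5,245+(y-300+.5)/8-.5)
s=ray('s',S(163,186));w=wray("w2.npz",(372.5,267.5));t=ray('t',P(205,327))
g=np.load("w3.npz")["p"]*[1,1,0]
for n,r in[("s+w",(s,w)),("s+t",(s,t)),("w+t",(w,t))]:
    p,e=tri(*r);print(n,p.round(4),np.round(e,4),"x rel TCP3 %.1f"%(1e3*(p-g)@X))
# bar corner/grip foot: scene+wrist now
p,e=tri(ray('s',S(236,226)),wray("w3.npz",W(402,400)));print("bar corner",p.round(4),e)
# foot front edge x, bar front
for y in(440,445,450):
    q=wplane("w3.npz",W(150,y),.103);print(y,1e3*(q-g)@X)
# shift in w2: bar front edge & ptr, both visible, gate shut
im=cv2.imread("pics/w2.png")
cv2.imwrite("pics/p5.png",cv2.resize(im[250:350,290:410],(720,600),interpolation=cv2.INTER_CUBIC))
E
```

```text
s+w [ 0.5093 -0.0912  0.0982] [0.0015 0.0015] x rel TCP3 -7.4
s+t [ 0.5099 -0.0921  0.0983] [0.0005 0.0005] x rel TCP3 -7.0
w+t [ 0.5088 -0.091   0.099 ] [0.0011 0.0011] x rel TCP3 -7.9
bar corner [ 0.5051 -0.1137  0.0982] [np.float64(0.0016886175466219882), np.float64(0.001688617546622091)]
440 -14.853813842250249
445 -14.539307254002896
450 -14.224472849624007
```

View pics/p5.png

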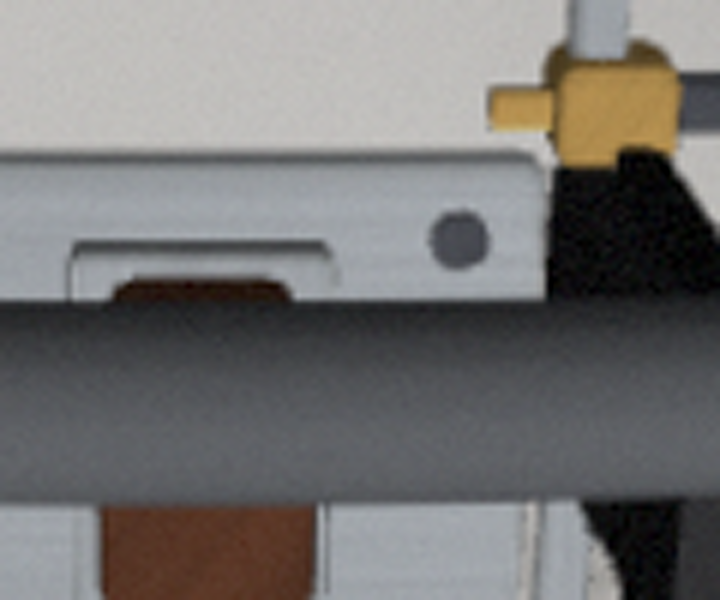

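```bash
python3 - <<'E'
from h import *
B=lambda x,y:(290+(x+.5)/6-.5,250+(y+.5)/6-.5)
W=lambda x,y:(300+(x+.5)/8-.5,245+(y-300+.5)/8-.5)
q=lambda n,p,z:1e3*wplane(n,p,z)@X
for z in(.095,.099,.103):
    f=q("w2.npz",B(200,280),z);b=q("w2.npz",B(200,246),z)
    pc=q("w2.npz",B(515,108),z);pf=q("w2.npz",B(515,87),z);pn=q("w2.npz",B(515,130),z)
    f3=q("w3.npz",W(150,445),z);b3=q("w3.npz",W(250,396),z);p3=q("w3.npz",W(760,477),z)
    print(z,"ptr width %.1f"%(pn-pf),"shut: foot-ptr %.1f bar-ptr %.1f foot-bar %.1f | now: foot-ptrfar %.1f bar-ptrfar %.1f foot-bar %.1f"%(f-pc,b-pc,f-b,f3-p3,b3-p3,f3-b3))
    s=1e3*plane('s',(250+18.7-.45,232+18.6-.45),z)@X; print("scene tongue x",s,"ptr",pc,"ptr now",p3+2.5,"grip now",f3+12)
E
```

```text
0.095 ptr width 5.7 shut: foot-ptr 23.1 bar-ptr 18.4 foot-bar 4.7 | now: foot-ptrfar -2.3 bar-ptrfar -5.5 foot-bar 3.2
scene tongue x 498.13844732290517 ptr 490.305606876544 ptr now 490.2336995320029 grip now 497.41822024995537
0.099 ptr width 5.6 shut: foot-ptr 22.8 bar-ptr 18.2 foot-bar 4.6 | now: foot-ptrfar -2.3 bar-ptrfar -5.4 foot-bar 3.1
scene tongue x 492.0590970416192 ptr 489.0352315528445 ptr now 488.94296979776107 grip now 496.1793080072055
0.103 ptr width 5.6 shut: foot-ptr 22.5 bar-ptr 17.9 foot-bar 4.6 | now: foot-ptrfar -2.2 bar-ptrfar -5.3 foot-bar 3.1
scene tongue x 485.97974676033334 ptr 487.76485622914504 ptr now 487.6522400635193 grip now 494.94039576445584
```

The wrist camera, which height hardly affects, and the two-view triangulation agree: about 34.5 mm total, so about 7 mm left. The scene view fits that if the tongue is about 4 mm below the pointer. Pulling on.

servo_tool --targets '[[[0.003, 0, 0], [0, 0, 0]], [[0.006, 0, 0], [0, 0, 0]], [[0.0075, 0, 0], [0, 0, 0]], [[0.0075, 0, 0], [0, 0, 0]], [[0.0075, 0, 0], [0, 0, 0]]]'

```text
time_s: 9.0
position: [0.5151, -0.1275, 0.1118]
tcp_rot: [[-0.989, -0.148, 0.008], [-0.148, 0.989, -0.002], [-0.007, -0.003, -1.0]]
force: [7.0, -1.6, -4.8]
opening: 0.271
```

```bash
python3 - <<'E'
from rig import telemetry, eyes
from h import X
import cv2,numpy as np
s=telemetry.read_state();p3=np.load("w3.npz")["p"];print(s["position"],s["force"],s["opening"],"moved",(np.array(s["position"])-p3)@X)
c=eyes.capture("wrist");w=c["pixels"];a=eyes.capture("scene")["pixels"];t=eyes.capture("top")["pixels"]
for n,i in zip("wst",(w,a,t)):cv2.imwrite(f"pics/{n}4.png",i)
np.savez("w4.npz",R=s["tcp_rot"],p=s["position"],K=c["intrinsics"],T=c["T_tool_cam"])
z=lambda i,x,y,ww,hh,W,H:cv2.resize(i[y:y+hh,x:x+ww],(W,H),interpolation=cv2.INTER_CUBIC)
cv2.imwrite("pics/p6.png",np.vstack([np.hstack([z(a,250,232,40,30,400,300),z(a,215,200,160,120,400,300)]),z(w,300,235,100,37,800,296)]))
E
```

```text
[ 0.51510248 -0.12750324  0.11184449] [ 7.00747142 -1.60945436 -4.78529259] 0.271191333260166 moved -0.007144353945019535
```

View pics/p6.png

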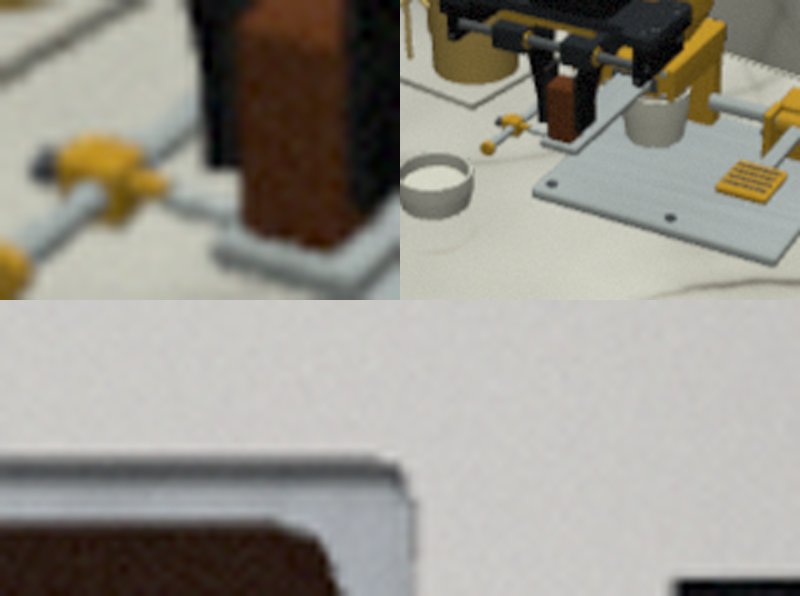

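```bash
python3 - <<'E'
from rig import telemetry, order
s=telemetry.read_state();print(s["position"],s["force"],s["opening"],abs(s["qvel"]).max() if hasattr(s["qvel"],'max') else s["qvel"])
print(order.hand_in())
E
```

```text
[ 0.51510745 -0.12749457  0.11183104] [ 7.45340517 -1.62247487 -5.20136141] 0.27283782086069036 0.08821145316141761
the job is handed in; nothing more can be done
None
```

I pressed the treadle to its stop and let it spring back up. I then gripped the gate's wooden post, pulled the gate out to the pointer, and handed the job in at about 9 s while still holding it.

**Last checks**
- **Treadle:** the force jumped from 8 to 21 N with almost no further travel, at the height expected for the stop. A picture afterwards showed the pad back at its rest position.
- **Grip:** the fingers were open 23.7 mm on the 24 mm post and the arm was steady. The wrist read about 7.5 N of spring pull, and the last pictures showed no slip.
- **Gate position:** it is pulled about 34.1 mm. My estimates of the mark were 33.3–34.5 mm from the wrist camera and about 33.8 mm from two fixed cameras, so I expect it within about 1 mm.
- **Surroundings:** the pointer was at the same image position in the last scene view. The cup and cellar looked undisturbed there. The tin was not in my last close-up, but the tool never went near it.

**What disagreed:** taken at face value, the scene view put the tongue 3–4 mm past the pointer. That goes away if the tongue sits about 4 mm lower than the pointer tip, which fits where it leaves the bar. I could not confirm that height separately, because the fingers hid the tongue from the wrist camera. Heights from the fixed cameras also read about 3 mm below the stated values.

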